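Tip a washed filter bowl onto the drain peg and lock the stand

ROBOT

A 6-joint arm with a two-finger parallel gripper is mounted at the origin on the work surface. World frame = base frame: x ahead of the robot, y to its left, z up, the work surface at z = 0. Lengths are in mm, angles in rad, forces in N, time in s.
With the tool pointing down it reaches from about 200 to 875 mm from the base axis. Payload 3.4 kg.
Tool frame: the origin (TCP) lies on the centre line of the jaws, within the pads' length; the fingertips stand 17 mm ahead of it and the grasp point (between the pads) lies 2 mm behind it; y points along the fingers, z is the direction in which the jaws open and shut, and the axes are right-handed (so a half turn about y gives the same grasp; the last joint's range is limited). The gripper opens to 94 mm and grips with 3 to 60 N. Pads are 16 mm wide; open, the fingers measure 119 mm over their backs; the gripper's body (75 mm by 177 mm) begins 78 mm behind the grasp point.
Start: joints at [1.012, 0.276, 1.505, -0, 1.361, -0.121], TCP at [243.791, 520.797, 222.493] pointing down, gripper open.
Joint ranges: [-2.89, 2.89], [-0.75, 2.08], [0.22, 2.7], [-1.18, 4.32], [0.11, 2.71], [-2.7, 2.7]. Speed limits (rad/s): [2.57, 2.57, 3.14, 3.14, 3.14, 3.14].

INTERFACE

Orientations are given as a 3x3 rotation matrix whose columns are the frame's x, y, z axes.
In Python, from plant import r gives the robot as it stands.
- The arm moves only by the tool arm_command, never from a script. Its argument "deltas" is a list that holds one entry, the list of rows, each a list of 6 numbers: the shift along the world's x, y, z in mm, then the turn, a rotation vector about the world's x, y, z in rad. A call has 1 to 10 rows; each row shifts and turns the commanded pose from where the row before left it; what a row does not reach is not made up. A row lasts 1/8 s, in which the tool goes at most 62.5 mm and 10.7 degrees, less where a joint would pass 70% of its speed; a pose out of reach is approached as far as the arm can. A call is refused whole if a number of a shift passes 62.5 or a number of a turn 0.188, either way. A call with a gripper value outside its range is refused whole. "fingers" is the closure, from 0 (fully open) to 1 (shut), set as the call begins (left out, the last holds). The fingers move at their own pace and stop on an object; the grip force is fixed at half the most. Time passes only in rows, so rows that do not move let the fingers close. It gives the time, the measured TCP pose, the force and the opening at its end, in the units of the state.
- r.state(): the state, without advancing time (a new reading comes with each control period).
- r.get_image(name): name is "scene" or "top" or "wrist"; returns a dict with "pixels" (420x560x3 uint8, red, green, blue), "fov_y" (degrees; the focal length in pixels is half the picture's height over the tangent of half this angle, whatever the lens; pixels are square), "cx", "cy" (the principal point, pixels), "dist" ([k1, k2, p1, p2, k3] as OpenCV has them; the pictures are not rectified), "extrinsics" (4x4, takes a point from camera to world coordinates). Camera axes: x right, y down, z forward; pixel columns grow to the right and rows downward; lengths in mm; the calibration is good to about 2 mm. A picture is of the moment at which its call begins. There is no depth.
- r.close_job(): hands the job in, once; it reports no verdict.
Trained networks look in a picture, given as the dict that the camera call returned (one of the last four; its "shot" number tells which), for a name from the list of things; names that differ only in an ending like _2 or _b are one class to them, and where a whole thing is asked for, a point or a joint stands for the part that bears it (a point fixed in the world has none). Each returns a list of dicts, best first, with "score" (0 to 1); they miss things now and then, are a little off and sometimes report something else, mostly with a low value. They report only what shows in the picture. A call takes as long as a camera call. They do not tell look-alikes from the thing itself.
- r.regions_of(picture, thing): "region" (420x560 bool, what is visible of it) and "uv" ([column, row] in pixels, amid what is visible of it).
The state is a dict: "t": time; "qpos": joint angles; "joint_vel": joint speeds; "joint_torque": joint torques, N m; "position": TCP position; "tool_rot": TCP orientation; "ft_force": force on the tool from outside, world axes, zero at the start; "ft_torque": the same for the moment, N m; "opening": finger opening in mm.
Only numpy, scipy, OpenCV 4.12 (cv2) and the standard library are available. Lean on these libraries where they do the work, as an engineer would, in place of code of your own. Each camera call takes 0.05 s, during which the arm holds its last target.

TASK

Set the washed filter bowl up to drain: tip it over in the trough so that it lies with its mouth towards the peg, and slide it fully onto the level peg. Then swing the peg frame back by its crossbar until its plate lies flat and the bowl sits upside down on the upright peg, and last slide the keeper all the way in over the crossbar. Leave the spray can, the carton and the loose socket where they are.

Things in the scene. Friction and masses are not known exactly. Their poses are not given: they have to be found in the camera images.
- station: The drain stand, a fixed grey and bare steel fixture 500 mm long; place and yaw vary. Origin on the bench under its middle; y runs along the trough towards the peg, x across it, away from the robot, z up. A foot plate 7 mm high, 110 mm wide lies under the lowered frame, station y = 65 to 250 mm; the keeper's foot is at y = 208 to 252, x = 50 to 130 mm.
- trough (a point): Middle of the trough's floor at its open end: station y = -250, x = 0, 20 mm above the bench. Axes as the station's. The flat floor runs from here 315 mm along +y, with a tipping rib across it 114 to 120 mm along, 5 mm high; side walls 90 mm apart, their tops 50 mm above the bench, end 305 mm along.
- bowl: Loose aluminium filter bowl, a round open can: outer diameter 84, height 110, wall and bottom 4 mm; 0.25 to 0.5 kg. Origin: outside centre of its bottom; z towards its mouth. Starts upright on the trough floor, centre 45 to 68 mm from the open end. Pushed near its top along station +y it slides to the rib and topples over it; its rear wall rises as it tips: push in an arc, else it jams.
- bowl_mouth (a point): Centre of the bowl's open mouth, on its axis, 110 mm from its bottom; turns with the bowl.
- peg_frame (a joint): Angle of the peg frame: 0 = plate upright, peg level (start); 1.571 = plate flat on the stand, peg pointing up (end stop). Its top swings over towards station +y; it stays where left (0.3 N m friction). Plate 92 mm wide, 8 mm thick, 90 mm tall from the hinge, then a 30 mm wide strap up to the crossbar.
- frame_hinge (a point): Middle of the peg frame's hinge line, which runs along station x: at station y = 65, x = 0 mm, 20 mm above the bench. With the frame at 0 the plate's face towards the trough stands right above it.
- crossbar (a point): Centre of the frame's crossbar: round bar, 12 mm diameter, 90 mm long, along station x, 165 mm from the hinge line. At joint 0 it is 165 mm above the hinge line and 4 mm beyond it in +y (185 mm above the bench); at 1.571 it is 165 mm beyond it in +y and 16 mm above the bench.
- peg_base (a point): Root of the peg, where its axis meets the plate's face, 42 mm from the hinge line. The black peg is 52 mm in diameter, 70 mm long, its end tapered to 30 mm. At joint 0 it points along station -y, 62 mm above the bench, in line with the axis of the lying bowl.
- keeper (a joint): Travel (m) of the keeper, a sliding steel catch beside the far end of the stand: 0 = drawn back (starts at 0 to 0.005), 0.035 = fully in (end stop), its lip over the end of the lowered crossbar. Moves along station -x; 2 N friction, stays where left. It does not block the frame's motion.
- keeper_tab (a point): Middle of the top edge of the keeper's upright tab, 66 mm above the bench. The tab is 26 mm wide along station y, 10 mm thick along x, and stands from 26 to 66 mm above the bench. At joint 0 it is at station y = 230, x = 105 mm. Push its outer (+x) face towards -x, or pinch it from above.
- spray_can: Bystander: upright can, 64 mm diameter, 180 mm tall; origin at its foot.
- carton: Bystander: closed plain cardboard box, 90 x 150 x 65 mm; origin under its centre.
- socket: Bystander: dark steel deep socket standing upright, 42 mm diameter, 80 mm tall; origin at its foot.
Not all that is in view belongs to the job. Leave any pink or red look-alike of the bowl alone.

How it is judged (in metres and radians):
On the way, in this order (a step that is already met when the one before it is completed fails the run):
1. the bowl lies on its side in the trough, mouth towards the peg (angle between bowl's own z axis and vertical between 1.4 and 1.75 rad and angle between the z axis of bowl and the y axis of station, either way round below 0.25 rad and z of station in the frame of bowl above 0 m), for 0.1 s.
2. the lying bowl is slid onto the level peg, mouth within 25 mm of the peg's root plate (value of joint peg_frame below 0.3 rad and distance between bowl_mouth and peg_base below 0.025 m and angle between the z axis of bowl and the y axis of station, either way round below 0.3 rad), for 0.1 s.
3. the peg frame is swung flat with the bowl upside down on the peg (value of joint peg_frame above 1.48 rad and angle between bowl's own z axis and vertical above 2.97 rad and distance between bowl_mouth and peg_base below 0.022 m), for 0.2 s.
4. the keeper is slid in over the crossbar (value of joint keeper above 0.029 m), for 0.1 s.
At the end, for the whole second after the job is handed in: The peg frame is down flat (joint over 1.48 rad), the bowl is at rest upside down on the upright peg (axis within about 10 degrees of vertical, centre of the mouth within 22 mm of the peg's root), and the keeper is in over the crossbar (at least 29 of 35 mm) (all of step 3 and value of joint keeper above 0.029 m and linear speed of bowl below 0.02 m/s); the robot touches nothing.
It fails at once if the spray can is moved by more than 20 mm (distance of spray_can from where it was at the start of the episode above 0.02 m).
It fails at once if the carton is moved by more than 20 mm (distance of carton from where it was at the start of the episode above 0.02 m).
It fails at once if the socket is moved by more than 20 mm (distance of socket from where it was at the start of the episode above 0.02 m).
It also fails if it takes over 61 s, if anything falls off the work surface, if the arm or the gripper's body presses on something with over 40 N, if the wrist force passes 120 N, or if a joint passes its speed limit or range.

## Working session

There is one attempt and no reset: what is moved stays moved. The work goes in short steps, Python scripts to look and compute and a tool call to move; the robot and the scene stay as the last step left them, time stands still between calls to the robot, and variables do not carry over. Pictures are saved under pics/ and viewed, and the job is handed in when it is done.

Besides the shell and the picture viewer there is one more tool, called after ">>>" as a command line: name --argument value ..., lists and objects as JSON in quotes. arm_command: Moves the arm, as the interface text tells. Its arguments: {"type":"object","properties":{"deltas":{"type":"array","items":{"type":"array","items":{"type":"array","items":{"type":"number"}}}},"fingers":{"type":"number"}},"required":["deltas"]}

```bash
ls; mkdir -p pics
cat > h.py <<'E'
import numpy as np, cv2
from plant import r
def K(p):
    f=210/np.tan(np.radians(p["fov_y"])/2)
    return np.array([[f,0,p["cx"]],[0,f,p["cy"]],[0,0,1.]])
def save(p,n): cv2.imwrite("pics/"+n,p["pixels"][:,:,::-1])
def ray(p,uv):
    q=cv2.undistortPoints(np.array([[uv]],float),K(p),np.array(p["dist"],float))[0,0]
    E=np.array(p["extrinsics"]); return E[:3,3],E[:3,:3]@np.array([q[0],q[1],1.])
def atz(p,uv,z):
    o,d=ray(p,uv); return o+d*(z-o[2])/d[2]
def proj(p,X):
    E=np.linalg.inv(np.array(p["extrinsics"])); X=np.atleast_2d(np.array(X,float))
    return cv2.projectPoints(X,cv2.Rodrigues(E[:3,:3])[0],E[:3,3],K(p),np.array(p["dist"],float))[0][:,0]
E
python3 - <<'E'
from h import *
import pickle
P={}
for n in("scene","top","wrist"):
    p=r.get_image(n);P[n]=p;save(p,n+"0.png");print(n,p["fov_y"],np.round(p["extrinsics"],2).tolist())
    for t in("station","bowl","peg_frame","keeper","spray_can","carton","socket"):
        print(t,[(round(d["score"],2),np.round(d["uv"]).tolist(),int(d["region"].sum())) for d in r.regions_of(p,t)][:3])
pickle.dump(P,open("P0.pkl","wb"))
s=r.state();print(s)
E
```

```text
pics
scene 50.2708959726871 [[0.64, 0.4, -0.66, 1265.96], [0.77, -0.35, 0.53, -504.24], [-0.02, -0.85, -0.53, 706.88], [0.0, 0.0, 0.0, 1.0]]
station [(0.78, [263.0, 234.0], 6325)]
bowl [(0.89, [199.0, 266.0], 2213), (0.68, [122.0, 292.0], 2389), (0.67, [184.0, 331.0], 2858)]
peg_frame []
keeper []
spray_can [(0.65, [372.0, 166.0], 1226)]
carton [(0.87, [338.0, 277.0], 3485)]
socket [(0.62, [199.0, 262.0], 2055), (0.57, [175.0, 236.0], 386)]
top 57.710725142502405 [[-0.02, -0.99, 0.13, 444.38], [-1.0, 0.02, -0.02, 70.56], [0.02, -0.13, -0.99, 1108.18], [0.0, 0.0, 0.0, 1.0]]
station [(0.95, [283.0, 241.0], 6790)]
bowl [(0.92, [359.0, 217.0], 1029), (0.63, [402.0, 170.0], 1090), (0.56, [358.0, 164.0], 1033)]
peg_frame [(0.67, [280.0, 242.0], 561)]
keeper [(0.46, [206.0, 237.0], 194)]
spray_can [(0.75, [136.0, 236.0], 984)]
carton [(0.94, [276.0, 155.0], 1854), (0.28, [278.0, 243.0], 570)]
socket [(0.71, [356.0, 277.0], 212)]
wrist 64.06824704994914 [[0.42, 0.88, 0.21, 182.24], [0.91, -0.41, -0.1, 549.79], [-0.0, 0.24, -0.97, 384.16], [0.0, 0.0, 0.0, 1.0]]
station [(0.6, [141.0, 387.0], 
[... 206 characters left out ...]
362e+00, -1.21015548e-01]), 'joint_vel': array([-1.77807334e-03,  1.50219709e-04, -1.10475707e-03,  3.92937966e-04,
        4.30520809e-04, -7.54901838e-05]), 'joint_torque': array([ 5.51219546e-04, -4.04477298e+01, -2.37497807e+01,  6.97675464e-02,
        2.50588503e-02,  2.33905311e-06]), 'position': array([243.80016949, 520.80378562, 222.48828791]), 'tool_rot': array([[ 9.05704708e-01,  8.50706604e-05,  4.23909159e-01],
       [-4.23909164e-01,  6.85891588e-05,  9.05704707e-01],
       [ 4.79733249e-05, -9.99999994e-01,  9.81837566e-05]]), 'ft_force': array([ 0.7481383 , -0.22187443, -0.49989687]), 'ft_torque': array([ 0.0063767 ,  0.00061402, -0.00474405]), 'opening': 94.31161090397447}
```

View pics/scene0.png

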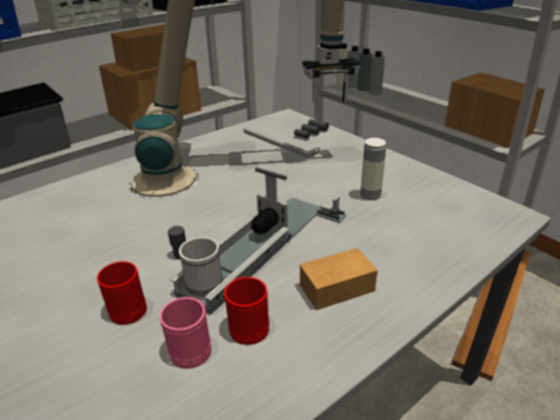

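View pics/top0.png

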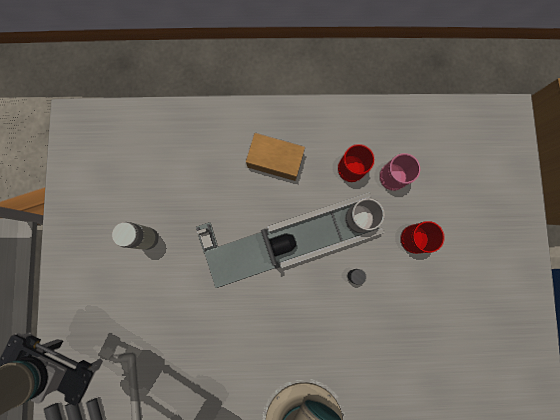

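Run:
```python
import pickle,cv2
P=pickle.load(open("P0.pkl","rb"))
a=P["top"]["pixels"][180:300,185:395,::-1]
cv2.imwrite("pics/topc.png",cv2.resize(a,None,fx=3.8,fy=3.8,interpolation=cv2.INTER_CUBIC))
a=P["scene"]["pixels"][150:320,155:360,::-1]
cv2.imwrite("pics/scenec.png",cv2.resize(a,None,fx=3.5,fy=3.5,interpolation=cv2.INTER_CUBIC))
```

```text
(no output)
```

View pics/topc.png

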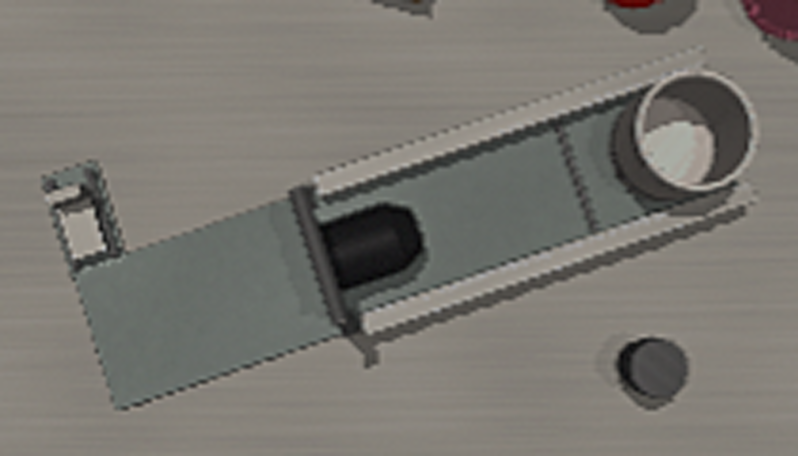

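View pics/scenec.png

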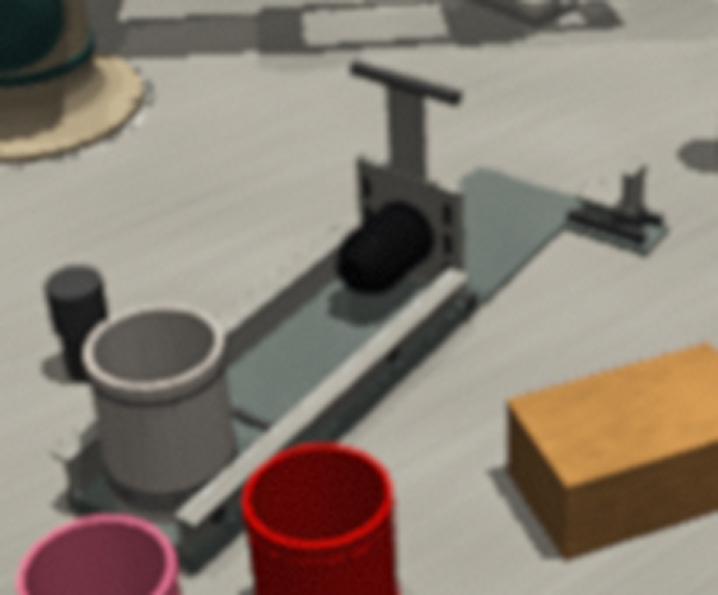

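```bash
cat > fit.py <<'E'
from h import *
import pickle
from scipy.optimize import least_squares
P=pickle.load(open("P0.pkl","rb"))
t=[((-55,250,7),(122,408)),((55,250,7),(76,270)),((45,69,190),(302,190)),((-45,69,190),(350,330)),((45,-133,25),(558,128)),((-45,-133,25),(594,228))]
s=[((-45,69,185),(357,69)),((45,69,185),(458,98))]
def S2W(a,X): 
    c,n=np.cos(a[2]),np.sin(a[2]); X=np.atleast_2d(X); return X@np.array([[c,n,0],[-n,c,0],[0,0,1]])+[a[0],a[1],0]
def res(a):
    o=[]
    for n,L,k,off in(("top",t,3.8,(185,180)),("scene",s,3.5,(155,150))):
        uv=np.array([l[1] for l in L])/k+off
        o.append((proj(P[n],S2W(a,[l[0] for l in L]))-uv).ravel())
    return np.concatenate(o)
if __name__=="__main__":
    f=least_squares(res,[500,60,0.3],loss="soft_l1"); a=f.x
    print(a); print(np.round(f.fun.reshape(-1,2),1).tolist())
    np.save("st.npy",a)
    b=atz(P["top"],np.array((696,131))/3.8+(185,180),130); 
    c,n=np.cos(a[2]),np.sin(a[2]); d=b[:2]-a[:2]; print("bowl",b,"st",c*d[0]+n*d[1],-n*d[0]+c*d[1])
    b2=atz(P["scene"],np.array((153,350))/3.5+(155,150),130);print(b2)
    print("sock",atz(P["top"],(356,277),80),"can",atz(P["top"],(125,234),180),"carton",atz(P["top"],(276,155),40))
    for x,y,z in((0,-250,20),(0,-133,25),(0,65,20),(0,69,185),(105,230,66),(0,250,0)): print((x,y,z),S2W(a,(x,y,z)).round(1))
    im=P["top"]["pixels"][:,:,::-1].copy()
E
python3 fit.py
```

```text
[4.98185010e+02 1.65954837e+01 3.08276731e-01]
[[-0.9, 0.8], [-0.4, 0.1], [-0.7, -1.0], [-1.4, -2.2], [0.3, -2.5], [1.5, 0.9], [-3.2, -0.4], [-2.2, 0.1]]
bowl [ 557.90203382 -174.1657778   130.        ] st -0.9783851740316436 -199.88752994037748
[ 567.41189545 -176.4815543   130.        ]
sock [ 395.92503128 -145.59574124   80.        ] can [514.85908114 433.47428718 180.        ] carton [745.82039088  62.03084635  40.        ]
(0, -250, 20) [[ 574.  -221.6   20. ]]
(0, -133, 25) [[ 538.5 -110.1   25. ]]
(0, 65, 20) [[478.5  78.5  20. ]]
(0, 69, 185) [[477.2  82.3 185. ]]
(105, 230, 66) [[528.4 267.6  66. ]]
(0, 250, 0) [[422.3 254.8   0. ]]
```

```bash
cat > ov.py <<'E'
from fit import *
import sys
def overlay(P,a,bowl=None,name="ov"):
    segs=[]
    def rect(x0,x1,y0,y1,z): 
        c=[(x0,y0,z),(x1,y0,z),(x1,y1,z),(x0,y1,z)]; return [(c[i],c[(i+1)%4]) for i in range(4)]
    segs+=rect(-55,55,65,250,7)+rect(50,130,208,252,0)
    segs+=[((s*45,-250,50),(s*45,55,50)) for s in(-1,1)]
    segs+=rect(-45,45,-136,-130,25)
    segs+=[((-45,69,185),(45,69,185))]
    segs+=[((-46,65,20),(-46,65,110)),((46,65,20),(46,65,110)),((-46,65,110),(46,65,110))]
    segs+=[((92,230,66),(118,230,66))] and segs
    for n,k,(x0,x1,y0,y1) in(("top",3.8,(185,395,180,300)),("scene",3.5,(155,360,150,320))):
        im=cv2.resize(P[n]["pixels"][y0:y1,x0:x1,::-1],None,fx=k,fy=k,interpolation=cv2.INTER_CUBIC)
        for s in segs:
            q=(proj(P[n],S2W(a,np.array(s,float)))-(x0,y0)+.5)*k
            cv2.line(im,*[tuple(int(v) for v in z) for z in q],(0,255,0),1,cv2.LINE_AA)
        if bowl is not None:
            for z in(20,130):
                th=np.linspace(0,6.283,40);C=np.c_[bowl[0]+42*np.cos(th),bowl[1]+42*np.sin(th),z+0*th]
                q=(proj(P[n],C)-(x0,y0)+.5)*k
                cv2.polylines(im,[q.astype(int).reshape(-1,1,2)],True,(255,0,255),1)
        cv2.imwrite(f"pics/{name}_{n}.png",im)
if __name__=="__main__":
    overlay(P,np.load("st.npy"),(560,-174.5),sys.argv[1])
E
python3 ov.py ov1
```

```text
(no output)
```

View pics/ov1_top.png

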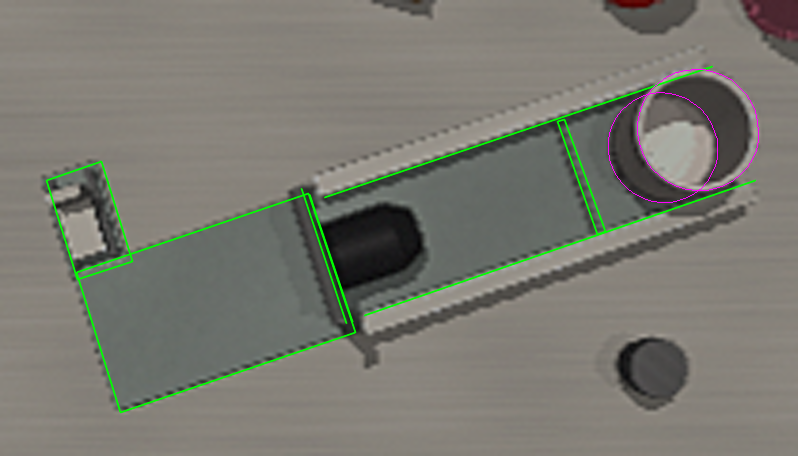

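View pics/ov1_scene.png

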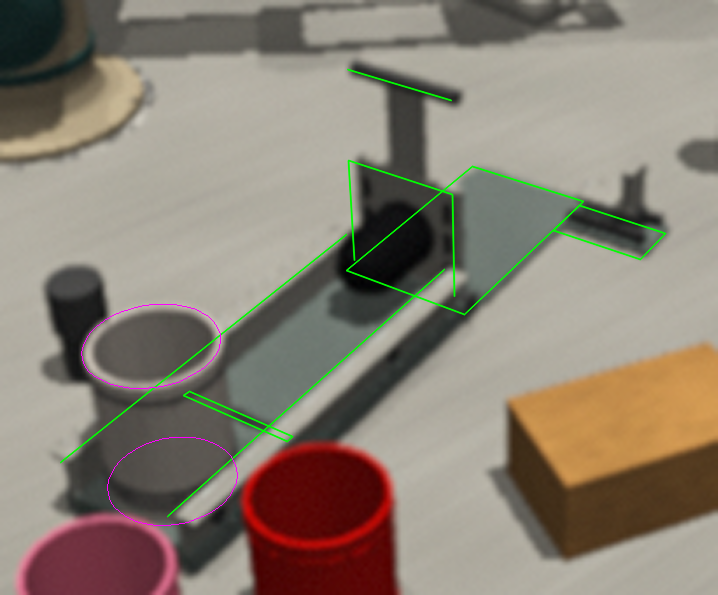

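>>> arm_command --deltas '[[[0,0,25,0,0,-0.16],[24,-54,0,0,0,-0.16],[24,-54,0,0,0,-0.16],[24,-54,0,0,0,-0.16],[24,-54,0,0,0,-0.16],[24,-54,0,0,0,-0.025],[24,-54,0,0,0,0],[24,-54,0,0,0,0],[24,-54,0,0,0,0],[24,-54,0,0,0,0]]]' --fingers 0.57

```text
t: 2.45
position: [460.4, 33.0, 247.8]
tool_rot: [[0.303, 0.001, 0.953], [-0.953, 0.0, 0.303], [0.0, -1.0, 0.001]]
ft_force: [0.7, 1.2, 0.2]
opening: 40.0
```

Run:
```python
from fit import *
a=np.load("st.npy")
for uv in((425,237),(403,170),(358,162)):
    w=atz(P["top"],uv,105);d=w[:2]-a[:2];c,n=np.cos(a[2]),np.sin(a[2]);print(w.round(),c*d[0]+n*d[1],-n*d[0]+c*d[1])
s=r.state();print(s["t"],s["position"],s["tool_rot"].round(3),s["opening"])
```

```text
[ 498. -330.  105.] -105.79938867950808 -330.3842478815858
[ 681. -282.  105.] 83.42539325454561 -340.3861659629501
[ 705. -160.  105.] 143.37303548535635 -230.95878752283545
2.45 [460.40778564  32.95941186 247.81319362] [[ 0.303  0.001  0.953]
 [-0.953  0.     0.303]
 [ 0.    -1.     0.001]] 40.02637081703953
```

>>> arm_command --deltas '[[[23.5,-54.4,0,0,0,0],[23.5,-54.4,0,0,0,0],[23.5,-54.4,0,0,0,0],[23.5,-54.4,0,0,0,0],[23.5,-54.4,0,0,0,0],[0,0,-42,0,0,0],[0,0,-42,0,0,0],[0,0,-42,0,0,0],[0,0,0,0,0,0]]]'

```text
t: 3.58
position: [574.9, -236.0, 118.2]
tool_rot: [[0.303, -0.007, 0.953], [-0.953, 0.004, 0.303], [-0.006, -1.0, -0.005]]
ft_force: [0.7, 0.0, -0.3]
opening: 40.4
```

```bash
python3 - <<'E'
from h import *
for n in("scene","wrist"):
    p=r.get_image(n);save(p,n+"1.png")
E
cat > mk.py <<'E'
import cv2,numpy as np
E
```

```text
(no output)
```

View pics/scene1.png

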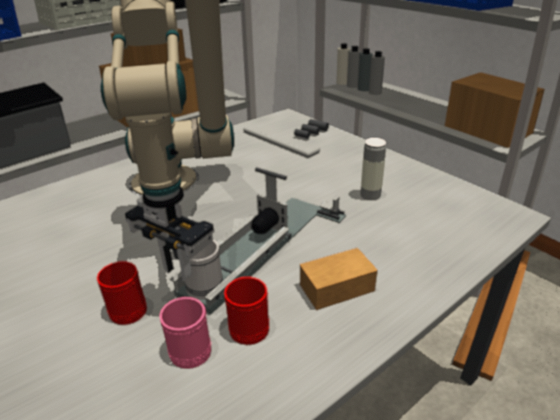

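View pics/wrist1.png

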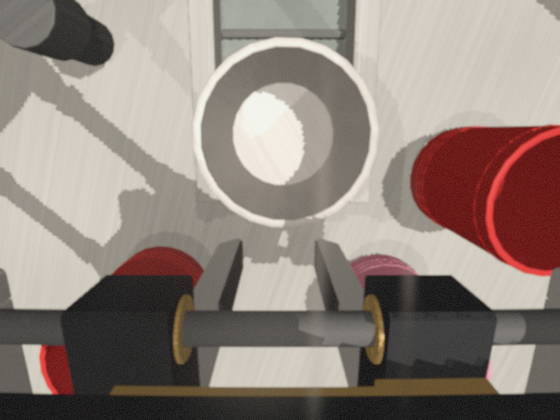

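>>> arm_command --deltas '[[[0,10.5,0,0,0,0],[-2.9,9.1,0,0,0,0],[-2.9,9.1,0,0,0,0],[-1.5,4.6,0,0,0,0],[-1.5,4.6,0,0,0,0],[-1,3,0,0,0,0]]]'

```text
t: 4.42
position: [568.0, -196.4, 121.9]
tool_rot: [[0.303, 0.001, 0.953], [-0.953, -0.001, 0.303], [0.001, -1.0, 0.001]]
ft_force: [0.9, -2.8, 2.8]
opening: 40.3
```

Run:
```python
from h import *
for n in("scene","wrist"):
    p=r.get_image(n);save(p,n+"2.png")
a=np.load("st.npy");s=r.state();d=s["position"][:2]-a[:2];c,n=np.cos(a[2]),np.sin(a[2]);print(s["t"],s["position"],s["ft_force"],c*d[0]+n*d[1],-n*d[0]+c*d[1])
```

```text
4.525 [ 567.73757202 -196.06843857  121.61244215] [ 1.91058957 -1.3083184   2.856035  ] 1.7478437642917442 -223.74192232791054
```

View pics/scene2.png

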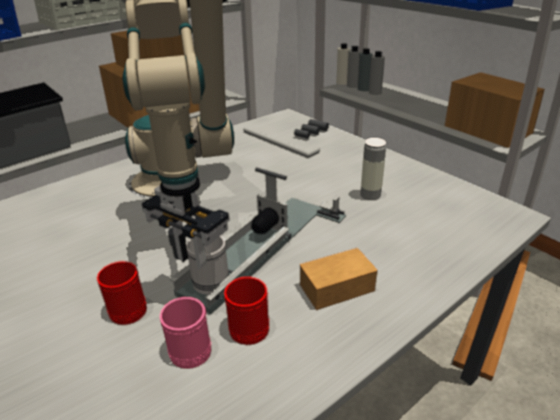

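View pics/wrist2.png

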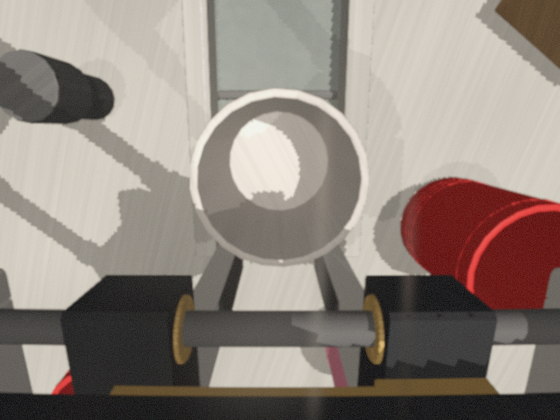

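>>> arm_command --deltas '[[[-1.2,3.8,0,0,0,0],[-2.4,7.6,6.4,0,0,0],[-2.4,7.6,6,0,0,0],[-2.7,8.5,5,0,0,0],[-2.7,8.5,4.6,0,0,0],[-2.9,9.1,3.3,0,0,0],[-2.9,9.1,2.9,0,0,0]]]'

```text
t: 5.4
position: [549.8, -141.2, 149.8]
tool_rot: [[0.303, -0.0, 0.953], [-0.953, 0.0, 0.303], [-0.001, -1.0, -0.0]]
ft_force: [-0.3, -1.2, 0.7]
opening: 40.5
```

Run:
```python
from h import *
for n in("scene","wrist"):
    p=r.get_image(n);save(p,n+"3.png")
a=np.load("st.npy");s=r.state();d=s["position"][:2]-a[:2];c,n=np.cos(a[2]),np.sin(a[2]);print(s["t"],s["position"],s["ft_force"],c*d[0]+n*d[1],-n*d[0]+c*d[1])
im=cv2.imread("pics/scene3.png")[150:320,130:335];cv2.imwrite("pics/scene3c.png",cv2.resize(im,None,fx=3,fy=3))
```

```text
5.5 [ 549.82500302 -140.85185975  150.03552195] [ 0.71330046 -0.11694763 -0.36753671] 1.4333635874898576 -165.69339256792753
```

View pics/scene3c.png

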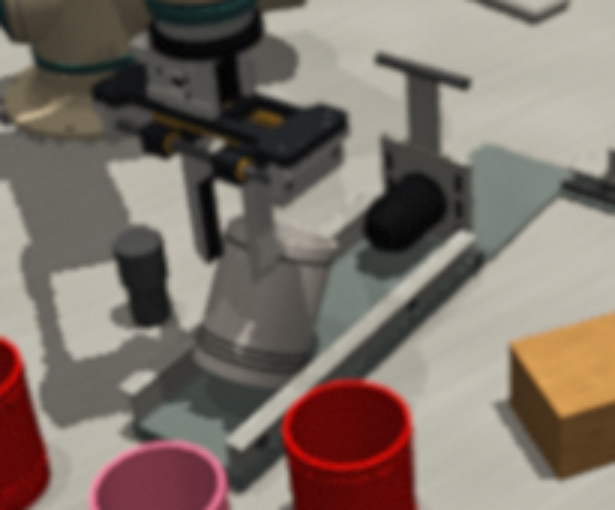

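View pics/wrist3.png

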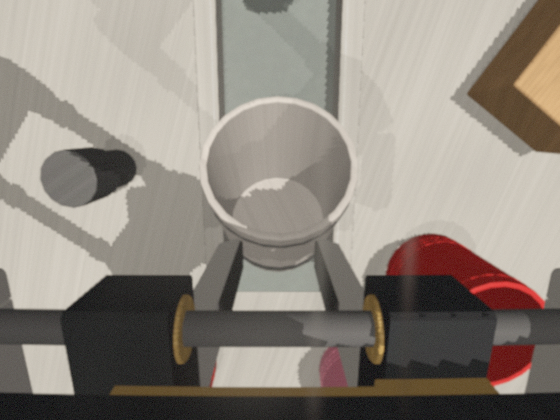

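>>> arm_command --deltas '[[[-3,9.5,1.4,0,0,0],[-3,9.5,1.2,0,0,0],[-3,9.5,0,0,0,0],[-3,9.5,-1,0,0,0],[-3,9.5,-2,0,0,0],[-3,9.5,-3,0,0,0],[0,0,0,0,0,0]]]'

```text
t: 6.38
position: [531.7, -84.3, 145.9]
tool_rot: [[0.304, -0.001, 0.953], [-0.953, 0.0, 0.304], [-0.001, -1.0, -0.001]]
ft_force: [-0.2, -1.0, -0.4]
opening: 40.6
```

Run:
```python
from h import *
for n in("scene","wrist"):
    p=r.get_image(n);save(p,n+"4.png")
a=np.load("st.npy");s=r.state();d=s["position"][:2]-a[:2];c,n=np.cos(a[2]),np.sin(a[2]);print(s["t"],s["position"],s["ft_force"],c*d[0]+n*d[1],-n*d[0]+c*d[1])
im=cv2.imread("pics/scene4.png")[150:320,130:335];cv2.imwrite("pics/scene4c.png",cv2.resize(im,None,fx=3,fy=3))
```

```text
6.475 [532.39052762 -85.09891433 146.28379451] [ 0.27860774 -0.45719525 -0.48564205] 1.7371814329725908 -107.27884344069086
```

View pics/scene4c.png

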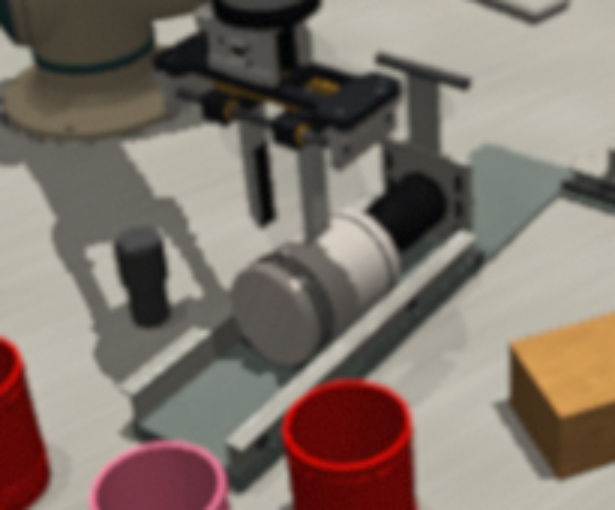

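View pics/wrist4.png

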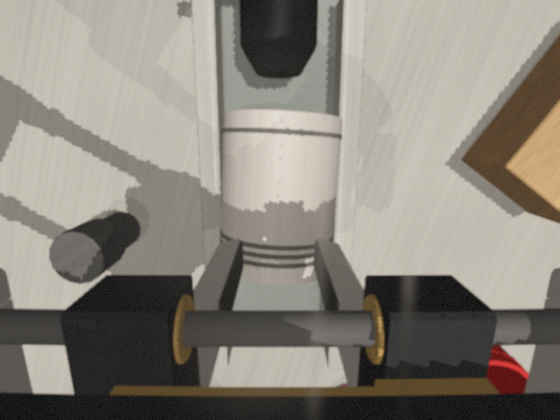

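>>> arm_command --deltas '[[[8,-25.3,0,0,0,0],[8,-25.3,0,0,0,0],[-1,0,0,0,0,0],[0,0,-28,0,0,0],[0,0,-28,0,0,0],[0,0,-28,0,0,0],[-3,9.5,0,0,0,0],[-3,9.5,0,0,0,0]]]'

```text
t: 7.48
position: [541.6, -116.2, 63.1]
tool_rot: [[0.303, 0.001, 0.953], [-0.953, -0.001, 0.303], [0.001, -1.0, 0.001]]
ft_force: [-0.1, -0.8, -0.5]
opening: 40.9
```

Run:
```python
from h import *
p=r.get_image("wrist");save(p,"wrist5.png")
a=np.load("st.npy");s=r.state();d=s["position"][:2]-a[:2];c,n=np.cos(a[2]),np.sin(a[2]);print(s["t"],s["position"],s["ft_force"],c*d[0]+n*d[1],-n*d[0]+c*d[1])
```

```text
7.525 [ 541.1266825  -114.89029514   63.46979288] [-0.67964535  1.393297    0.49900488] 1.0222821178472188 -138.31649302060674
```

View pics/wrist5.png

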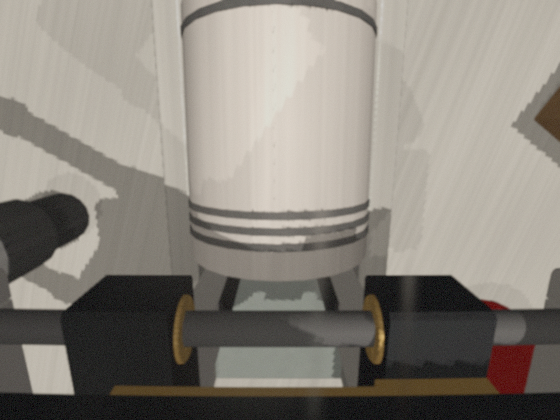

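>>> arm_command --deltas '[[[-3,9.5,0,0,0,0],[-3,9.5,0,0,0,0],[-3,9.5,0,0,0,0],[-3,9.5,0,0,0,0],[-3,9.5,0,0,0,0],[-3,9.5,0,0,0,0],[-3,9.5,0,0,0,0]]]'

```text
t: 8.4
position: [520.0, -49.6, 62.2]
tool_rot: [[0.303, -0.0, 0.953], [-0.953, -0.0, 0.303], [0.0, -1.0, -0.0]]
ft_force: [1.1, -3.8, 1.8]
opening: 41.1
```

Run:
```python
from h import *
p=r.get_image("scene");save(p,"scene6.png")
a=np.load("st.npy");s=r.state();d=s["position"][:2]-a[:2];c,n=np.cos(a[2]),np.sin(a[2]);print(s["t"],s["position"],s["ft_force"],c*d[0]+n*d[1],-n*d[0]+c*d[1])
im=cv2.imread("pics/scene6.png")[150:320,130:335];cv2.imwrite("pics/scene6c.png",cv2.resize(im,None,fx=3,fy=3))
```

```text
8.45 [519.02117876 -48.16033734  62.05818089] [ 1.03937444 -0.87989198  0.909109  ] 0.20588672045408174 -68.02514175687115
```

View pics/scene6c.png

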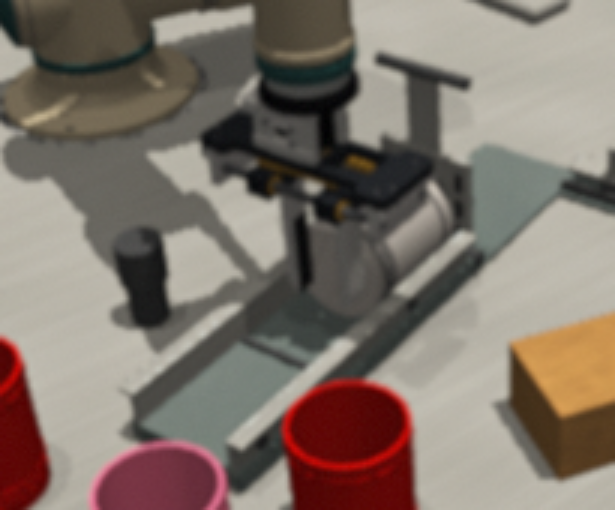

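>>> arm_command --deltas '[[[-1.5,4.8,0,0,0,0],[-1.2,3.8,0,0,0,0],[-0.9,2.9,0,0,0,0],[0,0,0,0,0,0]]]'

```text
t: 8.95
position: [516.1, -38.1, 62.0]
tool_rot: [[0.303, -0.001, 0.953], [-0.953, 0.001, 0.303], [-0.001, -1.0, -0.001]]
ft_force: [-0.4, -0.0, -0.5]
opening: 40.3
```

>>> arm_command --deltas '[[[-0.6,1.9,0,0,0,0],[-0.6,1.9,0,0,0,0]]]'

```text
t: 9.2
position: [515.3, -34.9, 62.1]
tool_rot: [[0.303, -0.0, 0.953], [-0.953, 0.0, 0.303], [-0.0, -1.0, -0.0]]
ft_force: [1.0, -1.0, -1.5]
opening: 40.3
```

>>> arm_command --deltas '[[[-0.6,1.9,0,0,0,0],[-0.3,1,0,0,0,0]]]'

```text
t: 9.45
position: [514.5, -32.1, 62.2]
tool_rot: [[0.303, 0.0, 0.953], [-0.953, -0.0, 0.303], [0.0, -1.0, -0.0]]
ft_force: [0.6, -3.1, -1.8]
opening: 40.3
```

Run:
```python
from h import *
import pickle
p=r.get_image("scene");save(p,"scene7.png")
q=r.get_image("top");save(q,"top7.png")
pickle.dump((p,q),open("P7.pkl","wb"))
im=cv2.imread("pics/scene7.png")[150:290,180:360];cv2.imwrite("pics/scene7c.png",cv2.resize(im,None,fx=4,fy=4))
im=cv2.imread("pics/top7.png")[180:300,185:395];cv2.imwrite("pics/top7c.png",cv2.resize(im,None,fx=3.8,fy=3.8))
```

```text
(no output)
```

View pics/scene7c.png

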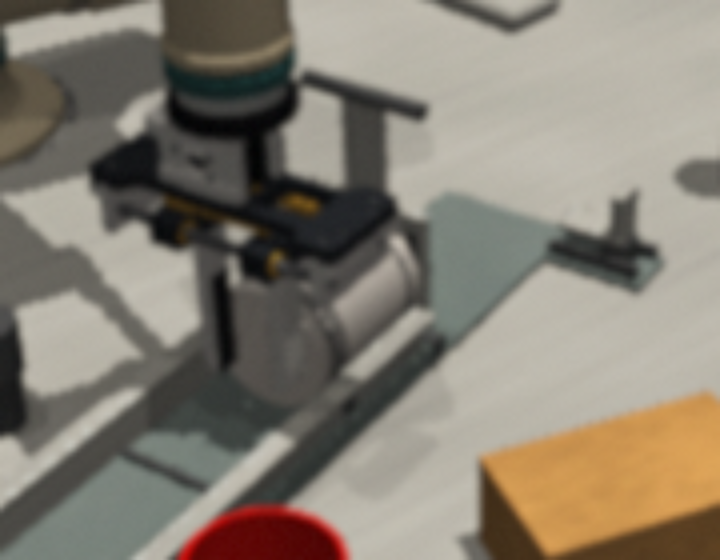

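View pics/top7c.png

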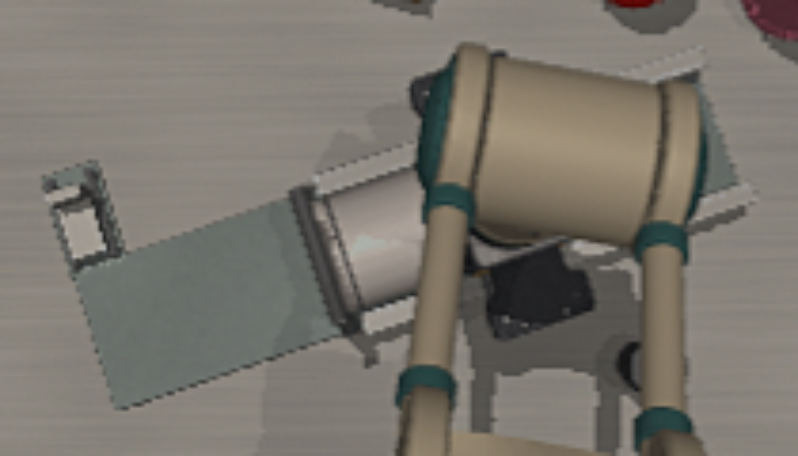

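>>> arm_command --deltas '[[[-0.6,1.9,0,0,0,0],[0,0,0,0,0,0]]]'

```text
t: 9.8
position: [514.4, -31.5, 62.3]
tool_rot: [[0.304, 0.001, 0.953], [-0.953, -0.003, 0.304], [0.003, -1.0, -0.0]]
ft_force: [-0.2, -6.6, -2.9]
opening: 40.3
```

>>> arm_command --deltas '[[[-0.6,1.9,0,0,0,0],[0,0,0,0,0,0]]]'

```text
t: 10.05
position: [514.4, -31.3, 62.6]
tool_rot: [[0.305, 0.002, 0.952], [-0.952, -0.006, 0.305], [0.006, -1.0, 0.0]]
ft_force: [1.4, -10.1, -1.1]
opening: 40.6
```

>>> arm_command --deltas '[[[3.6,-11.5,0,0,0,0],[0,0,46,0,0,0],[0,0,46,0,0,0],[0,0,41,0,0,0],[-10.6,33.4,0,0,0,0],[-10.6,33.4,0,0,0,0],[-10.6,33.4,0,0,0,0],[0,0,0,0,0,0]]]'

```text
t: 11.05
position: [484.1, 62.5, 195.4]
tool_rot: [[0.306, -0.001, 0.952], [-0.952, 0.002, 0.306], [-0.002, -1.0, -0.0]]
ft_force: [-0.3, -0.1, 0.1]
opening: 40.8
```

Run:
```python
from h import *
p=r.get_image("scene");save(p,"scene8.png")
q=r.get_image("wrist");save(q,"wrist8.png")
a=np.load("st.npy");s=r.state();d=s["position"][:2]-a[:2];c,n=np.cos(a[2]),np.sin(a[2]);print(s["t"],s["position"],s["ft_force"],c*d[0]+n*d[1],-n*d[0]+c*d[1])
im=cv2.imread("pics/scene8.png")[120:290,180:380];cv2.imwrite("pics/scene8c.png",cv2.resize(im,None,fx=3.5,fy=3.5))
```

```text
11.15 [485.32025708  60.50347528 195.37341479] [0.35516999 1.11973508 0.49022024] 1.0641531255208463 45.74145999307039
```

View pics/scene8c.png

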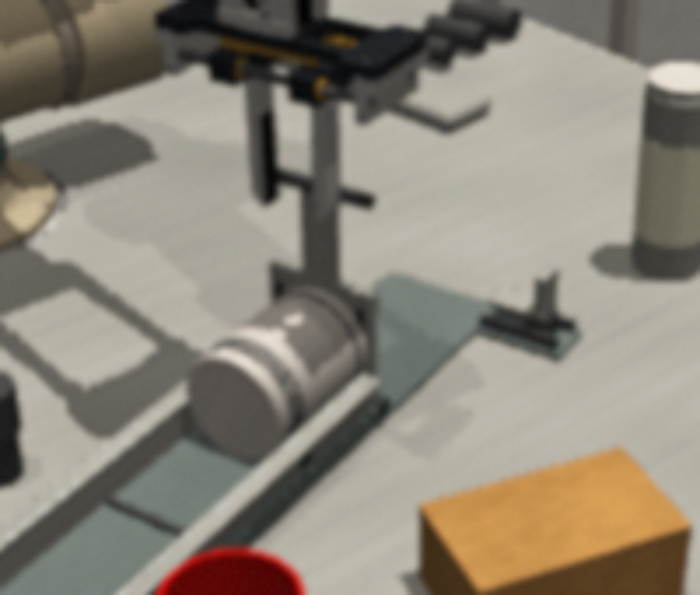

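View pics/wrist8.png

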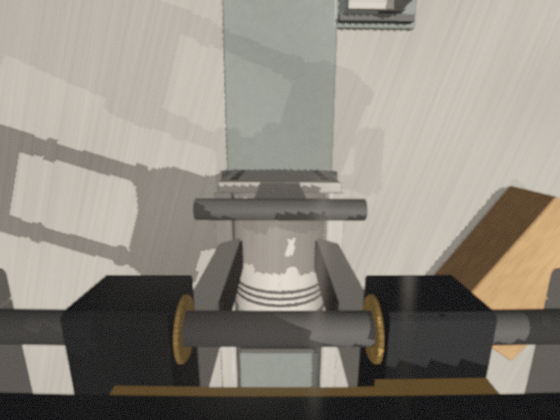

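>>> arm_command --deltas '[[[-3.3,10.5,-1,0,0,0],[-4.3,13.6,-1,0,0,0],[-4.3,13.6,-2.2,0,0,0],[-4.2,13.2,-3.5,0,0,0],[-4.2,13.2,-4.6,0,0,0],[-3.9,12.3,-5.9,0,0,0],[-3.9,12.3,-6.9,0,0,0]]]'

```text
t: 12.02
position: [456.9, 150.1, 169.7]
tool_rot: [[0.303, 0.0, 0.953], [-0.953, 0.0, 0.303], [0.0, -1.0, 0.0]]
ft_force: [1.5, -1.2, 1.8]
opening: 40.5
```

Run:
```python
from h import *
p=r.get_image("scene");save(p,"scene9.png")
a=np.load("st.npy");s=r.state();d=s["position"][:2]-a[:2];c,n=np.cos(a[2]),np.sin(a[2]);print(s["t"],s["position"],s["ft_force"],c*d[0]+n*d[1],-n*d[0]+c*d[1])
im=cv2.imread("pics/scene9.png")[120:290,180:380];cv2.imwrite("pics/scene9c.png",cv2.resize(im,None,fx=3.5,fy=3.5))
```

```text
12.075 [455.64680355 151.31553686 168.76484135] [ 0.63697998 -0.12359761 -0.49658197] 0.34349839882884226 141.27587802858665
```

View pics/scene9c.png

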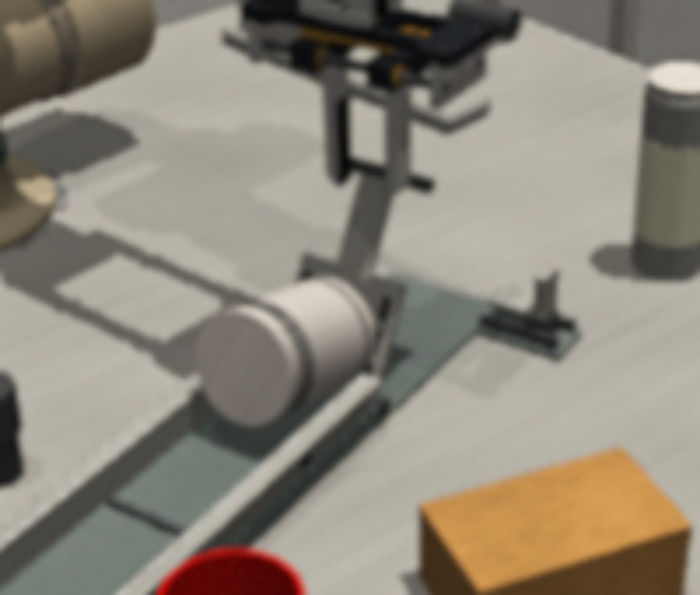

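>>> arm_command --deltas '[[[-3.5,11,-8,0,0,0],[-3.5,11,-9,0,0,0],[-3,9.5,-9.5,0,0,0],[-3,9.5,-10,0,0,0],[0,0,0,0,0,0]]]'

```text
t: 12.7
position: [442.7, 191.0, 132.4]
tool_rot: [[0.304, -0.003, 0.953], [-0.953, 0.0, 0.304], [-0.001, -1.0, -0.003]]
ft_force: [0.8, 0.0, 0.1]
opening: 40.6
```

Run:
```python
from h import *
p=r.get_image("scene");save(p,"scene10.png")
a=np.load("st.npy");s=r.state();d=s["position"][:2]-a[:2];c,n=np.cos(a[2]),np.sin(a[2]);print(s["t"],s["position"],s["ft_force"],c*d[0]+n*d[1],-n*d[0]+c*d[1])
im=cv2.imread("pics/scene10.png")[120:290,180:380];cv2.imwrite("pics/scene10c.png",cv2.resize(im,None,fx=3.5,fy=3.5))
```

```text
12.75 [443.07056046 190.94456132 132.9634524 ] [-0.0275882  -0.0060379  -0.31665632] 0.3842484094584293 182.8525518910739
```

View pics/scene10c.png

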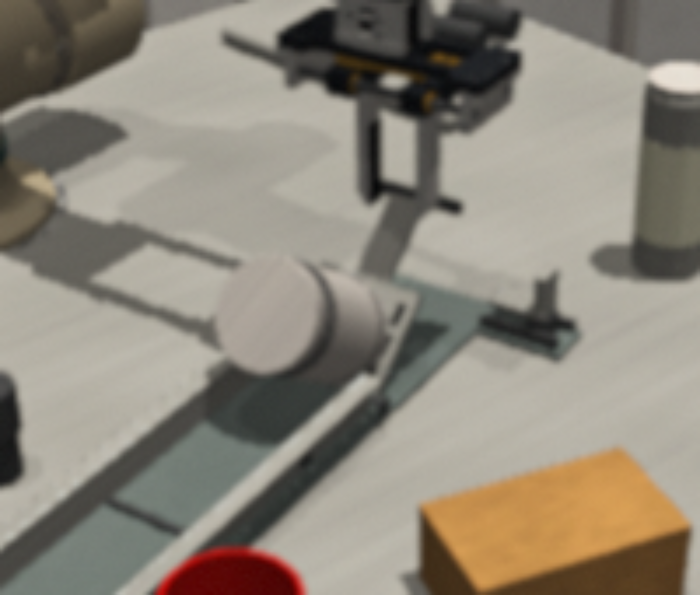

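>>> arm_command --deltas '[[[0.6,-1.9,12,0,0,0],[0,0,13,0,0,0],[-2.4,7.6,0,0,0,0],[-2.4,7.6,0,0,0,0],[-1.3,4.1,-11.7,0,0,0],[-1.3,4.1,-11.7,0,0,0],[-1.3,4.1,-11.7,0,0,0],[-1.7,5.4,-13,0,0,0],[0,0,0,0,0,0]]]'

```text
t: 13.88
position: [433.0, 220.5, 108.8]
tool_rot: [[0.304, -0.003, 0.953], [-0.953, -0.003, 0.304], [0.001, -1.0, -0.004]]
ft_force: [-0.3, -0.4, 0.0]
opening: 40.8
```

Run:
```python
from h import *
p=r.get_image("scene");save(p,"scene11.png")
a=np.load("st.npy");s=r.state();d=s["position"][:2]-a[:2];c,n=np.cos(a[2]),np.sin(a[2]);print(s["t"],s["position"],s["ft_force"],c*d[0]+n*d[1],-n*d[0]+c*d[1])
im=cv2.imread("pics/scene11.png")[120:290,180:380];cv2.imwrite("pics/scene11c.png",cv2.resize(im,None,fx=3.5,fy=3.5))
```

```text
13.925 [433.4984708  220.42344737 109.38403545] [ 1.15268439 -1.05675597  0.27249434] 0.20780446323048807 213.84607525665066
```

View pics/scene11c.png

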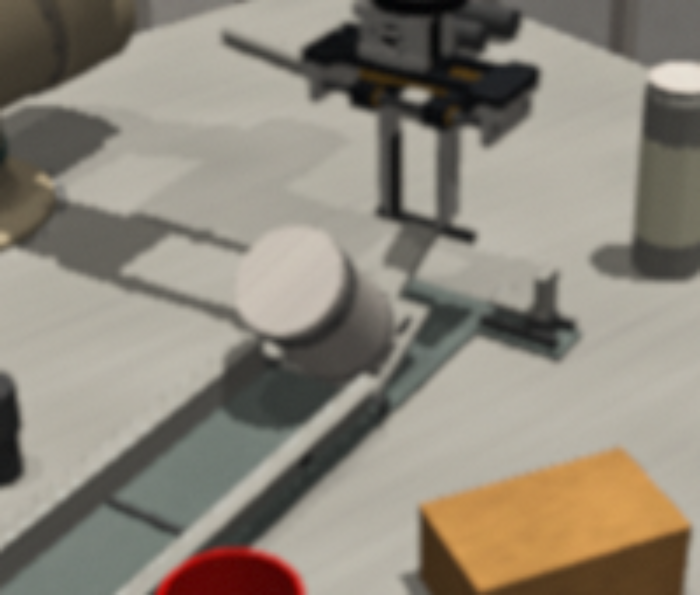

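>>> arm_command --deltas '[[[-2.1,6.7,-13,0,0,0],[-1.4,4.3,-14,0,0,0],[-1.1,3.3,-14,0,0,0],[-0.6,2,-12,0,0,0],[0,0,-8,0,0,0],[0,0,-5,0,0,0]]]'

```text
t: 14.68
position: [428.6, 237.3, 43.8]
tool_rot: [[0.303, -0.001, 0.953], [-0.953, -0.0, 0.303], [0.0, -1.0, -0.001]]
ft_force: [0.6, 0.2, 0.2]
opening: 40.3
```

>>> arm_command --deltas '[[[0,0,-3,0,0,0],[0,0,-2,0,0,0]]]'

```text
t: 14.92
position: [429.2, 237.5, 39.6]
tool_rot: [[0.303, 0.0, 0.953], [-0.953, 0.0, 0.303], [0.0, -1.0, 0.0]]
ft_force: [0.7, 0.5, -0.2]
opening: 40.7
```

>>> arm_command --deltas '[[[0,0,-2,0,0,0],[0,0,0,0,0,0]]]'

```text
t: 15.18
position: [429.3, 237.5, 38.8]
tool_rot: [[0.303, 0.001, 0.953], [-0.953, 0.0, 0.303], [0.0, -1.0, 0.001]]
ft_force: [-0.6, -0.6, 8.6]
opening: 40.5
```

Run:
```python
from h import *
p=r.get_image("scene");save(p,"scene12.png")
p=r.get_image("wrist");save(p,"wrist12.png")
a=np.load("st.npy");s=r.state();d=s["position"][:2]-a[:2];c,n=np.cos(a[2]),np.sin(a[2]);print(s["t"],s["position"],s["ft_force"],c*d[0]+n*d[1],-n*d[0]+c*d[1])
im=cv2.imread("pics/scene12.png")[120:290,180:380];cv2.imwrite("pics/scene12c.png",cv2.resize(im,None,fx=3.5,fy=3.5))
```

```text
15.275 [429.35827349 237.53598082  38.79638998] [-1.86944943 -0.84266596  8.61516363] 1.455019486780202 231.40809363528433
```

View pics/scene12c.png

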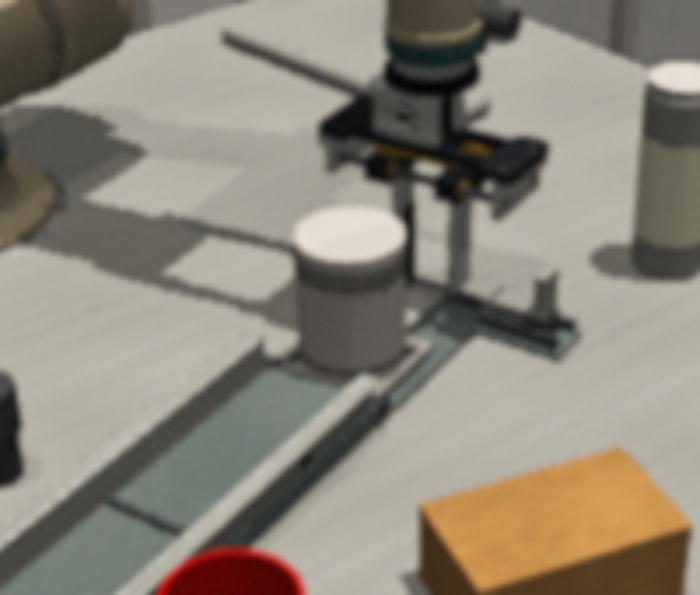

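View pics/wrist12.png

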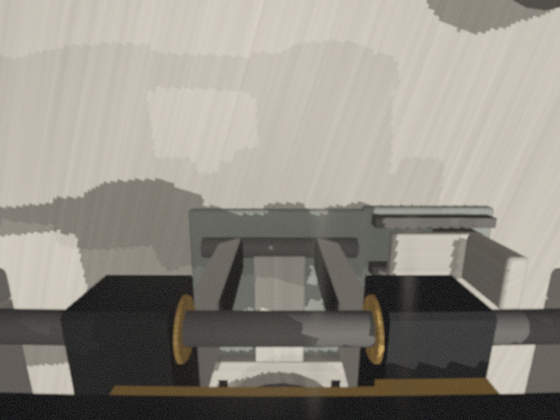

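>>> arm_command --deltas '[[[0,0,35,0,0,0],[0,0,40,0,0,0],[44,14,0,0,0,0],[44,14,0,0,0,0],[44,14,0,0,0,0],[0,0,-20,0,0,0],[0,0,0,0,0,0]]]' --fingers 1

```text
t: 16.15
position: [560.0, 279.0, 90.9]
tool_rot: [[0.303, -0.004, 0.953], [-0.953, -0.001, 0.303], [0.0, -1.0, -0.004]]
ft_force: [0.4, 0.7, -0.0]
opening: 0.5
```

Run:
```python
from h import *
p=r.get_image("scene");save(p,"scene13.png")
p=r.get_image("wrist");save(p,"wrist13.png")
a=np.load("st.npy");s=r.state();d=s["position"][:2]-a[:2];c,n=np.cos(a[2]),np.sin(a[2]);print(s["t"],s["position"],s["opening"],c*d[0]+n*d[1],-n*d[0]+c*d[1])
im=cv2.imread("pics/scene13.png")[120:290,180:380];cv2.imwrite("pics/scene13c.png",cv2.resize(im,None,fx=3.5,fy=3.5))
```

```text
16.25 [560.61131365 279.37440451  92.70180143] 0.2746757421518123 139.21500102442343 231.4497529751839
```

View pics/scene13c.png

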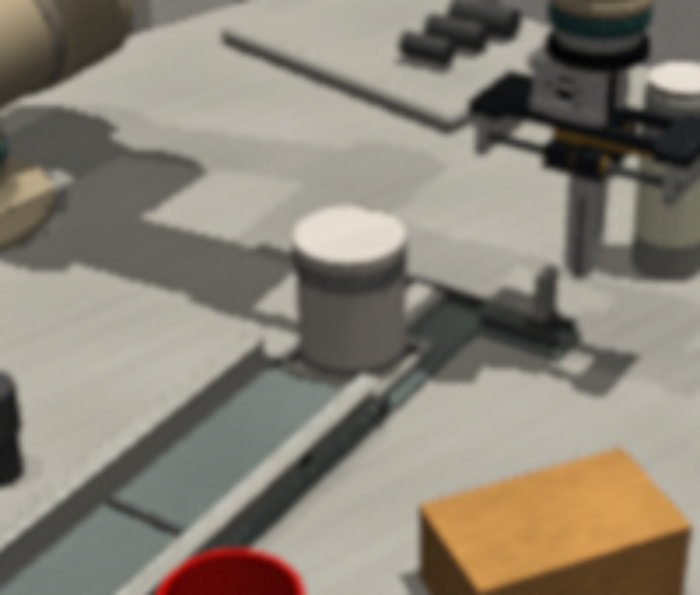

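View pics/wrist13.png

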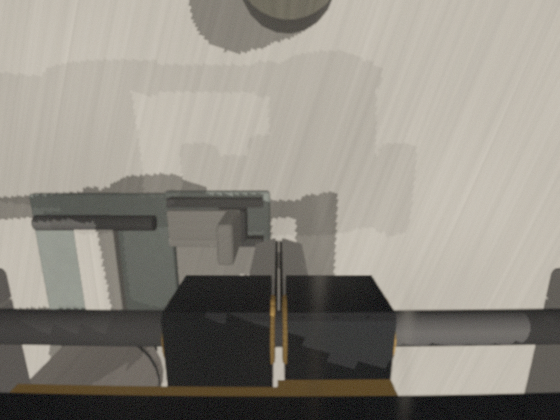

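>>> arm_command --deltas '[[[0,0,-17,0,0,0],[0,0,-17,0,0,0],[-7.6,-2.4,0,0,0,0],[-7.6,-2.4,0,0,0,0],[-7.6,-2.4,0,0,0,0],[-7.6,-2.4,0,0,0,0],[-7.6,-2.4,0,0,0,0]]]'

```text
t: 17.12
position: [523.2, 267.6, 59.2]
tool_rot: [[0.303, 0.002, 0.953], [-0.953, 0.001, 0.303], [-0.0, -1.0, 0.002]]
ft_force: [2.3, 0.7, 0.6]
opening: 0.2
```

>>> arm_command --deltas '[[[-3.8,-1.2,0,0,0,0],[-3.8,-1.2,0,0,0,0]]]'

```text
t: 17.38
position: [515.8, 265.2, 59.1]
tool_rot: [[0.303, 0.001, 0.953], [-0.953, 0.001, 0.303], [-0.0, -1.0, 0.001]]
ft_force: [1.9, 0.8, 2.0]
opening: 0.8
```

>>> arm_command --deltas '[[[-1.9,-0.6,0,0,0,0],[0,0,0,0,0,0]]]'

```text
t: 17.62
position: [513.3, 264.4, 58.6]
tool_rot: [[0.303, -0.0, 0.953], [-0.953, -0.0, 0.303], [0.0, -1.0, -0.0]]
ft_force: [1.0, 0.3, 0.6]
opening: 0.1
```

>>> arm_command --deltas '[[[-1.9,-0.6,0,0,0,0],[-1,-0.3,0,0,0,0]]]'

```text
t: 17.88
position: [513.0, 264.3, 58.7]
tool_rot: [[0.303, 0.005, 0.953], [-0.953, 0.002, 0.303], [-0.0, -1.0, 0.005]]
ft_force: [6.2, 2.8, -2.7]
opening: 0.3
```

>>> arm_command --deltas '[[[-1.5,-0.5,0,0,0,0],[0,0,0,0,0,0]]]'

```text
t: 18.12
position: [513.0, 264.3, 58.8]
tool_rot: [[0.303, 0.008, 0.953], [-0.953, 0.003, 0.303], [-0.0, -1.0, 0.008]]
ft_force: [6.9, 3.6, -3.7]
opening: 0.5
```

>>> arm_command --deltas '[[[-1.5,-0.5,0,0,0,0],[0,0,0,0,0,0]]]'

```text
t: 18.38
position: [512.9, 264.3, 58.8]
tool_rot: [[0.303, 0.01, 0.953], [-0.953, 0.004, 0.303], [-0.0, -1.0, 0.011]]
ft_force: [11.1, 3.8, -6.6]
opening: -0.0
```

>>> arm_command --deltas '[[[9.5,3,0,0,0,0],[19,6,0,0,0,0],[0,0,45,0,0,0],[0,0,45,0,0,0],[19,6,30,0,0,0],[0,0,0,0,0,0]]]'

```text
t: 19.12
position: [556.4, 278.0, 180.4]
tool_rot: [[0.303, 0.003, 0.953], [-0.953, 0.001, 0.303], [-0.0, -1.0, 0.003]]
ft_force: [0.4, -0.9, 0.4]
opening: 0.4
```

Run:
```python
from fit import *
a=np.load("st.npy")
T=r.get_image("top");S=r.get_image("scene")
save(S,"s14.png")
for n,p,k,(x0,x1,y0,y1) in(("t",T,5,(190,310,190,290)),("s",S,5,(225,355,170,270))):
    im=cv2.resize(p["pixels"][y0:y1,x0:x1,::-1],None,fx=k,fy=k,interpolation=cv2.INTER_CUBIC)
    for j,col in((0,(0,0,255)),(35,(0,255,0))):
        q=(proj(p,S2W(a,[(105-j,219,66),(105-j,245,66)]))-(x0,y0)+.5)*k
        cv2.line(im,*[tuple(int(v) for v in z) for z in q],col,1,cv2.LINE_AA)
    cv2.imwrite(f"pics/{n}14c.png",im)
print(r.state()["t"])
```

```text
19.225
```

View pics/t14c.png

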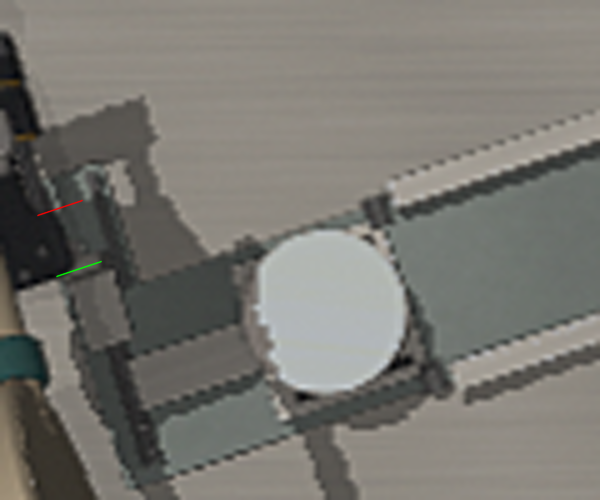

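View pics/s14c.png

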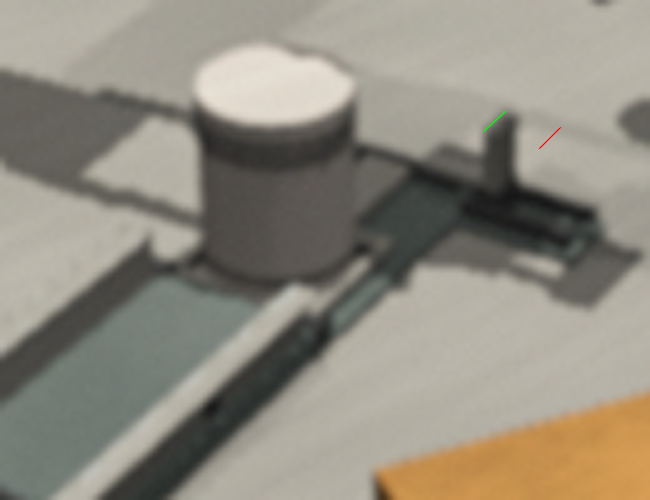

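Run:
```python
import cv2,numpy as np
A=cv2.imread("pics/scene12.png");B=cv2.imread("pics/s14.png");C=cv2.imread("pics/scene0.png")
f=lambda i:cv2.resize(i[180:230,305:365],None,fx=9,fy=9,interpolation=cv2.INTER_CUBIC)
cv2.imwrite("pics/cmp.png",np.vstack([f(C)[:300],f(B)[:300]]))
```

```text
(no output)
```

View pics/cmp.png

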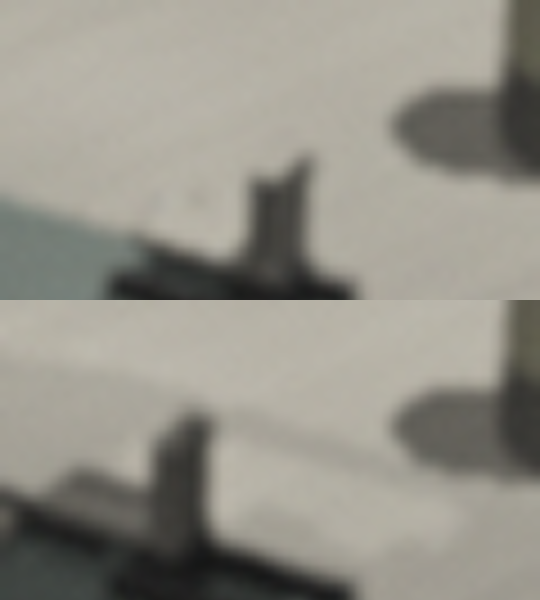

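```bash
python3 -c "
from plant import r
print(r.close_job(), r.state()['t'])"
```

```text
the job is handed in; nothing more can be done
the job is handed in; nothing more can be done
```

The bowl is set up to drain and the job was handed in at about 19 s of the 61 s allowed. No verdict is reported, so this rests on my own checks.

- **Tipping and sliding:** I pushed the bowl over the rib in an arc so it lay with its mouth towards the peg. I then slid it on until it stopped against the root plate, where the force rose to about 10 N with no further travel.
- **Frame:** I swung it down by the crossbar to its stop. The contact force was 8.6 N, with the bar about 16 mm above the bench. The bowl then stood upside down on the upright peg.
- **Keeper:** I pushed it in until it stopped, at about 11 N. Comparing pictures before and after, the tab had moved about 34 to 35 mm, and its lip appears to be over the crossbar end in the top view.

The last pictures showed the bowl upright and inverted, with the gripper clear. I never went near the spray can, carton or socket, and saw no sign that they had moved, but I did not measure them again.

My fitted position for the stand was about 2 to 3 mm off, shown by the bowl meeting the plate about 2 mm later than expected. I relied on contact forces instead, so it made no difference.

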